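# Plug in and lock the board on the test fixture

## Robot

A 6-joint arm with a two-finger parallel gripper is mounted at the origin on the work surface. World frame = base frame: x ahead of the robot, y to its left, z up, the work surface at z = 0. Lengths are in mm, angles in degrees, forces in N, time in s.
With the tool pointing down it reaches from about 300 to 850 mm from the base axis. Payload 4.2 kg.
Tool frame: the origin (TCP) lies at the very end of the fingers, on their centre line; the grasp point (between the pads) lies 19 mm behind it; z points along the fingers, y is the line along which they close (so a half turn about z gives the same grasp; the last joint's range is limited). The gripper opens to 91 mm and grips with 3 to 60 N. Pads are 32 mm wide; open, the fingers measure 118 mm over their backs; the gripper's body (76 mm by 178 mm) begins 60 mm behind the grasp point.
Start: joints at [73.224, 18.312, 89.639, -0, 72.044, -1.146], TCP at [154.923, 553.753, 213.976] pointing down, gripper open.
Joint ranges: [-177.97, 177.97], [-48.28, 115.42], [12.27, 149.76], [-77.06, 257.06], [2.81, 150.46], [-146.56, 146.56]. Speed limits (degrees/s): [147.25, 147.25, 180, 180, 180, 180].

## Interface

Orientations are given as [roll, pitch, yaw] about the fixed x, y, z axes, in that order (R = Rz(yaw) Ry(pitch) Rx(roll)).
In Python, from workcell import * gives the robot as it stands.
- The arm moves only by the tool move_arm, never from a script. Its argument "motion" is a list of rows, each a list of 3 entries, a list of its own where there are three numbers: the finger opening in mm, from 0 to 91.2, then the shift along the world's x, y, z in units of 25 mm (1.0 is 25 mm), then the turn, a rotation vector about the world's x, y, z in units of 4 degrees (1.0 is 4 degrees). In form: [[grip, [x, y, z], [ax, ay, az]], ...]. A call has 1 to 20 rows; each row shifts and turns the commanded pose from where the row before left it; what a row does not reach is not made up. A row lasts 1/12 s, in which the tool goes at most 41.7 mm and 7.16 degrees, less where a joint would pass 70% of its speed; a pose out of reach is approached as far as the arm can. A call with a number of a shift or a turn outside -1 to 1 is refused whole. A call with a gripper value outside its range is refused whole. The fingers move at their own pace and stop on an object; "grip_force" is the grip in N (left out, the last holds). Time passes only in rows, so rows that do not move let the fingers close. It gives the time, the measured TCP pose, the force, the opening and the grip force at its end, in the units of the state.
- state(): the state, without advancing time (a new reading comes with each control period).
- grab_frame(name): name is "side" or "top"; returns the picture (480x640x3 uint8, blue, green, red); there is no depth.
- camera_info(name): a dict with "fx", "fy", "cx", "cy" (pixels), "rvec" (rotation vector, rad) and "tvec" (3), from world to camera coordinates, as OpenCV has them. Camera axes: x right, y down, z forward; pixel columns grow to the right and rows downward; lengths in mm; the calibration is good to about 2 mm. A picture is of the moment at which its call begins. camera_info takes no time and is no camera call.
- job_done(): hands the job in; it is judged then, once.
The state is a dict: "time_s": time; "qpos": joint angles; "qvel": joint speeds; "effort": joint torques, N m; "ee_pos": TCP position; "ee_rot": TCP orientation; "force": force on the tool from outside, world axes, zero at the start; "torque": the same for the moment, N m; "gripper_width": finger opening in mm; "gripper_force": force on a finger pad.
Only numpy, scipy, OpenCV 4.12 (cv2) and the standard library are available. Lean on these libraries where they do the work, as an engineer would, in place of code of your own. Each camera call takes 0.05 s, during which the arm holds its last target. There are 200 camera calls.

## Task

The test fixture's plug is not connected to the circuit board. With the fingertips, push the upright steel post along the long leg of its L-shaped slot as far as the corner, so that the plug goes home in the board's socket, then push it sideways to the very end of the short leg to lock the plug in. Only push the post, do not take it between the fingers, and leave everything else on the fixture and the bench where it is.

Things in the scene. Friction and masses are not known exactly. Their poses are not given: they have to be found in the camera images.
- fixture: Teal test fixture fixed to the bench, base 360 x 170 x 30 mm; origin: centre of its underside. x: along the slot's long leg towards the board; y: along the short leg from corner to end; z up. Flat aluminium gate plate with the L slot: top 56 mm up, x -172 to -18 mm, y -65 to 65 mm, clear but for post and standoff. Other fixture parts are at most 62 mm high
- slot_start (a point): Near end of the long leg of the L-shaped slot (18 mm wide), on its centre line, at the top face of the gate plate, 56 mm above the bench; axes as the fixture's
- slot_corner (a point): Corner of the slot, on the centre lines of both legs, at the plate's top face, 70 mm from slot_start along x; axes as the fixture's
- slot_end (a point): End of the short leg: where the post's axis stands when it is locked, at the plate's top face, 40 mm from slot_corner along y; axes as the fixture's
- post_top (a point): Centre of the top end of the upright round steel post, 14 mm in diameter, which stands out of the slot 45 mm above the plate (top 101 mm above the bench). It is carried by the plug slide, does not tilt or lift, and has 2 mm of play to the slot's inner wall; axes as the fixture's
- plug_slide (a joint): Travel of the plug slide, and the post with it, along the long leg (m): 0 at slot_start, 0.070 with the post at the corner and the plug home. About 2 N moves it; no spring, it stays where it is left
- post (a joint): Sideways travel of the post from the long leg's centre line along the short leg (m): 0 in the long leg, 0.040 at the end of the short leg (locked). About 1.2 N moves it; no spring, it stays where it is left
- standoff: upright brass standoff, 14 mm across and 31 mm tall, standing on the gate plate beyond the short leg; origin: centre of its underside
- shield_can: small steel shielding can, 30 x 22 x 10 mm, lying on the fixture's base beside the board; origin: centre of its underside
- scanner: hand-held barcode scanner, about 165 x 62 x 36 mm, lying on the bench; origin: its underside
- screwdriver: black-handled screwdriver, 190 mm long, lying on the bench; origin: near its middle, at its underside
- meter: hand-held multimeter, 160 x 80 x 42 mm, lying on the bench; origin: centre of its underside
- spool: grey spool, 56 mm across, 41 mm tall, standing on the bench; origin: centre of its underside
- parts_tray: black divided parts tray, 120 x 160 x 35 mm, on the bench; origin: centre of its underside

How it is judged (in metres and radians):
On the way, in this order (a step that is already met when the one before it is completed fails the run):
1. the post is at the corner: the plug is home, the post not yet pushed sideways (value of joint plug_slide above 0.064 m and value of joint post below 0.02 m), for 0.05 s.
2. the post is at the end of the short leg (value of joint plug_slide above 0.066 m and value of joint post above 0.035 m), for 0.1 s.
At the end, for the whole second after the job is handed in: The post rests at the end of the short leg (sideways travel above 35 of 40 mm) with the plug home (slide above 66 of 70 mm), and nothing else has been moved: by less than 20 mm for the standoff and shielding can on the fixture, less than 30 mm for the things on the bench (all of step 2 and horizontal distance between post_top and slot_end below 0.0075 m and distance of each of standoff, shield_can from where it was at the start of the episode below 0.02 m and distance of each of scanner, screwdriver, meter, spool, parts_tray from where it was at the start of the episode below 0.03 m); the robot touches nothing.
It fails at once if the post is taken between the fingers (the grasp point lies on its axis, at or below its top) (horizontal distance between the grasp point and post_top below 0.006 m and z of the grasp point in the frame of post_top below 0.012 m).
It fails at once if a bystander is moved, lifted or knocked away (distance of any of standoff, shield_can from where it was at the start of the episode above 0.02 m or distance of any of scanner, screwdriver, meter, spool, parts_tray from where it was at the start of the episode above 0.03 m).
It also fails if it takes over 42 s, if anything falls off the work surface, if the arm or the gripper's body presses on something with over 40 N, if the wrist force passes 120 N, or if a joint passes its speed limit or range.

## Working session

There is one attempt and no reset: what is moved stays moved. The work goes in short steps, Python scripts to look and compute and a tool call to move; the robot and the scene stay as the last step left them, time stands still between calls to the robot, and variables do not carry over. Pictures are saved under pics/ and viewed, at most 10 in all, crops included, and the job is handed in when it is done.

Besides the shell and the picture viewer there is one more tool, called after "Call:" by a JSON object that holds its "op" and its "data". move_arm: Moves the arm, as the interface text tells. Shifts and turns lie within -1 to 1; 1 stands for 25 mm of shift or 4 degrees of turn. Its arguments: {"type":"object","properties":{"motion":{"type":"array","items":{"type":"array"}},"grip_force":{"type":"number"}},"required":["motion"]}

```bash
mkdir -p pics; python3 - <<'E'
from workcell import *
import cv2
for n in("side","top"):
    cv2.imwrite(f"pics/{n}0.png",grab_frame(n)); print(n,camera_info(n))
print(state())
E
```

```text
side {'fx': 468.9053421557974, 'fy': 468.9053421557974, 'cx': 316.0554645193645, 'cy': 240.13870169194087, 'rvec': array([ 2.04334925, -0.41866753,  0.27584136]), 'tvec': array([-564.51699346,  202.01971156, 1065.94285419])}
top {'fx': 437.5626321607914, 'fy': 437.5626321607914, 'cx': 317.4269504865523, 'cy': 232.78317279558595, 'rvec': array([ 2.10528114, -2.1362816 ,  0.18591855]), 'tvec': array([ 20.53681334, 611.38311791, 853.38851643])}
{'time_s': 0.1, 'qpos': array([ 7.32242325e+01,  1.83451759e+01,  8.96996430e+01,  3.97942751e-04,
        7.20433031e+01, -1.14606486e+00]), 'qvel': array([ 0.0980312 , -0.15963682, -0.18428321, -0.11937338,  0.06786684,
       -0.00190575]), 'effort': array([-6.38635811e-05, -4.13332701e+01, -2.32513350e+01,  7.28105055e-02,
        4.21895483e-02, -5.46155445e-05]), 'ee_pos': array([154.78356078, 553.30412465, 213.23090587]), 'ee_rot': array([-1.79911903e+02, -2.14084522e-03,  1.64370173e+02]), 'force': array([-0.1978845 ,  0.43458223, -0.39694302]), 'torque': array([ 0.00501068, -0.07251651,  0.04504581]), 'gripper_force': 0.0, 'gripper_width': 91.31932242557247}
```

View pics/side0.png

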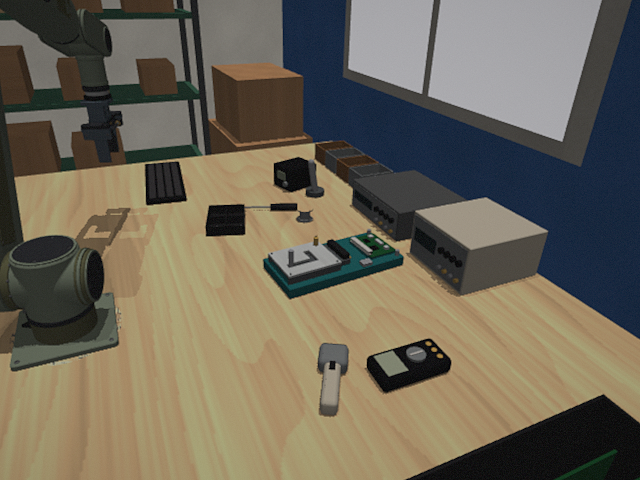

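View pics/top0.png

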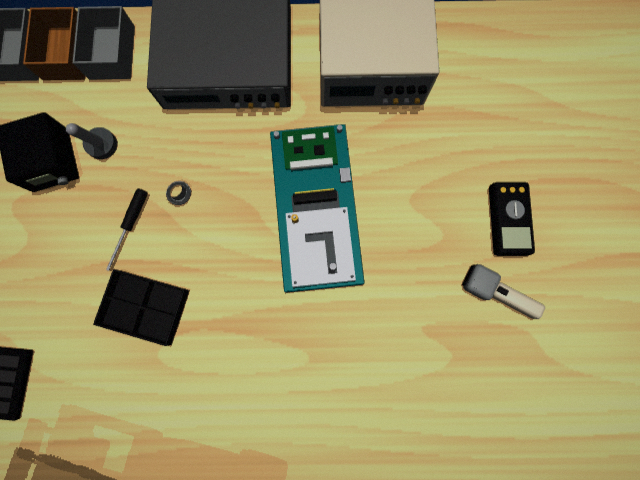

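The top view shows the fixture at about (317,208), with the slot start and post near (332,267), the corner near (330,238), the short leg running left to (307,238), and the standoff at (294,218). The side view shows the fixture at (333,262) with the post near (290,255). Next I'll enlarge both.

```bash
python3 - <<'E'
import cv2
a=cv2.imread("pics/top0.png")[195:295,270:370]; b=cv2.imread("pics/side0.png")[225:300,260:360]
cv2.imwrite("pics/topc.png",cv2.resize(a,(600,600),interpolation=cv2.INTER_CUBIC))
cv2.imwrite("pics/sidec.png",cv2.resize(b,(800,600),interpolation=cv2.INTER_CUBIC))
E
```

```text
(no output)
```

View pics/topc.png

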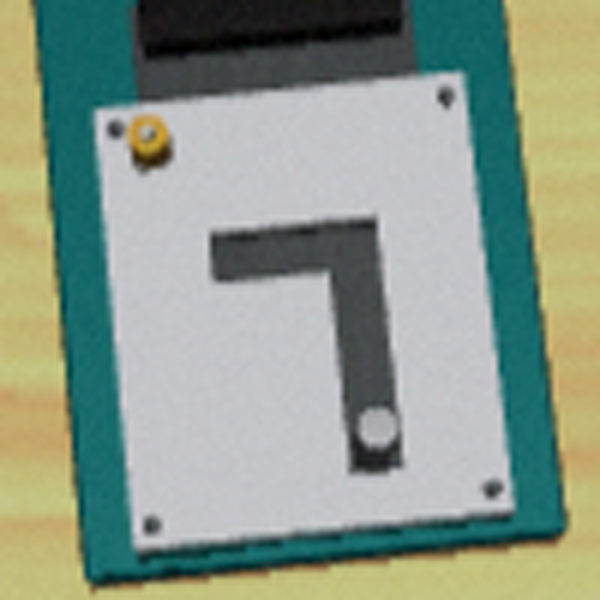

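View pics/sidec.png

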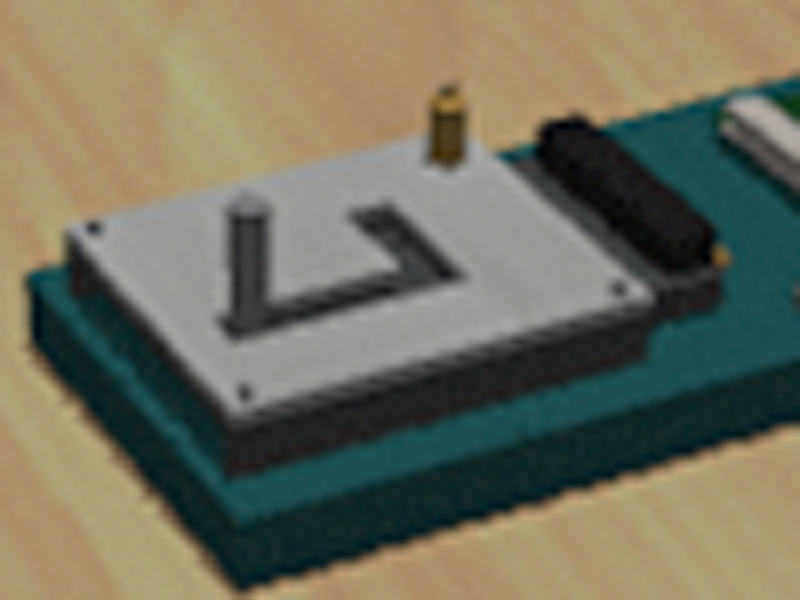

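Readings, in crop pixels:

| Point | Top crop | Side crop |
|---|---|---|
| Post top | (377,426) | (248,202) |
| Plate corner, rear left | (137,548) | (68,235) |
| Plate corner, rear right | (512,515) | (238,412) |
| Plate corner, front right | (463,72) | (652,297) |
| Slot outer corner | (376,217) | (465,277) |
| Standoff top | (149,132) | (450,97) |

I'll triangulate these points.

```bash
cat > h.py <<'E'
import numpy as np,cv2
from workcell import *
C={n:camera_info(n) for n in("side","top")}
K=lambda c:np.array([[c['fx'],0,c['cx']],[0,c['fy'],c['cy']],[0,0,1]])
P={n:K(c)@np.c_[cv2.Rodrigues(c['rvec'])[0],c['tvec']] for n,c in C.items()}
def tri(t,s):
    X=cv2.triangulatePoints(P["top"],P["side"],np.array(t,float),np.array(s,float))[:,0]; return X[:3]/X[3]
def onz(n,uv,z):
    M=P[n][:,[0,1,3]].copy(); M[:,2]+=P[n][:,2]*z
    X=np.linalg.solve(M,[*uv,1]); return np.r_[X[:2]/X[2],z]
ft=lambda u,v:((u+.5)/6-.5+270,(v+.5)/6-.5+195)
fs=lambda u,v:((u+.5)/8-.5+260,(v+.5)/8-.5+225)
E
python3 - <<'E'
from h import *
np.set_printoptions(precision=1,suppress=True)
pts=dict(post=((377,426),(248,202),101),RL=((137,548),(68,235),56),RR=((512,515),(238,412),56),FR=((463,72),(652,297),56),
oc=((376,217),(465,277),56),so=((149,132),(450,97),87))
for k,(t,s,z) in pts.items(): print(k,tri(ft(*t),fs(*s)),onz("top",ft(*t),z),onz("side",fs(*s),z))
# fit fixture pose from top plate + slot outline at z=56
loc=np.array([[-172,65],[-172,-65],[-18,-65],[-18,65]],float)
im=[(137,548),(512,515),(463,72),(97,107)]
W=np.array([onz("top",ft(*p),56)[:2] for p in im])
a=loc-loc.mean(0);b=W-W.mean(0)
th=np.arctan2((a[:,0]*b[:,1]-a[:,1]*b[:,0]).sum(),(a*b).sum())
R=np.array([[np.cos(th),-np.sin(th)],[np.sin(th),np.cos(th)]]);o=W.mean(0)-R@loc.mean(0)
print("yaw",np.degrees(th),"o",o,"res",W-(loc@R.T+o))
L=lambda w:R.T@(np.array(w[:2])-o)
for k,p in dict(outer=(376,217),eo=(212,233),ei=(217,281),ic=(333,268),s1=(352,470),s2=(402,465)).items(): print(k,L(onz("top",ft(*p),56)))
print("post",L(onz("top",ft(377,426),101)),"so",L(onz("top",ft(149,132),87)))
E
```

```text
post [537.1 -16.8 101.6] [537.9 -17.1 101. ] [536.8 -15.7 101. ]
RL [502.4  64.4  52.5] [502.5  64.   56. ] [500.2  58.7  56. ]
RR [513.2 -63.9  55.8] [511.8 -63.4  56. ] [514.4 -64.4  56. ]
FR [666.5 -50.7  55.7] [666.8 -50.8  56. ] [665.9 -51.1  56. ]
oc [613.8 -18.8  57.6] [615.5 -19.3  56. ] [613.6 -16.4  56. ]
so [640.8  57.9  81.4] [640.   57.5  87. ] [636.1  48.5  87. ]
yaw 4.673201030827821 o [679.   14.6] res [[ 0.2 -1.3]
 [-1.1  0.8]
 [ 0.4  0.9]
 [ 0.5 -0.3]]
outer [-66.  -28.6]
eo [-66.1  28.6]
ei [-83.1  28.4]
ic [-82.4 -12. ]
s1 [-152.6  -11.6]
s2 [-152.5  -28.7]
post [-143.2  -20. ] so [-35.4  45.9]
```

The fit is consistent: yaw is 4.67°, the origin is (679, 14.6), and the slot start, corner and end lie at about (-144,-20), (-74,-20) and (-74,20) in the fixture frame. The post top triangulates to z = 101.6. I'll travel with the fingers closed to a point behind the post at fixture (-182,-20), which is world (499,-20).

Call:
{"op": "move_arm", "data": {"motion": [[0,[0.574,-0.956,0],[0,0,0.2115]],[0,[0.574,-0.956,0],[0,0,0.2115]],[0,[0.574,-0.956,0],[0,0,0.2115]],[0,[0.574,-0.956,0],[0,0,0.2115]],[0,[0.574,-0.956,0],[0,0,0.2115]],[0,[0.574,-0.956,0],[0,0,0.2115]],[0,[0.574,-0.956,0],[0,0,0.2115]],[0,[0.574,-0.956,0],[0,0,0.2115]],[0,[0.574,-0.956,0],[0,0,0.2115]],[0,[0.574,-0.956,0],[0,0,0.2115]],[0,[0.574,-0.956,0],[0,0,0.2115]],[0,[0.574,-0.956,0],[0,0,0.2115]],[0,[0.574,-0.956,0],[0,0,0.2115]],[0,[0.574,-0.956,0],[0,0,0.2115]],[0,[0.574,-0.956,0],[0,0,0.2115]],[0,[0.574,-0.956,0],[0,0,0.2115]],[0,[0.574,-0.956,0],[0,0,0.2115]],[0,[0.574,-0.956,0],[0,0,0.2115]],[0,[0.574,-0.956,0],[0,0,0.2115]],[0,[0.574,-0.956,0],[0,0,0.2115]]]}}

```text
time_s: 1.77
ee_pos: [442.1, 74.4, 213.7]
ee_rot: [180.0, -0.0, -178.7]
force: [0.2, -0.5, 0.6]
gripper_width: 0.4
gripper_force: 0.0
```

Call:
{"op": "move_arm", "data": {"motion": [[0,[0.574,-0.956,0],[0,0,0.2115]],[0,[0.574,-0.956,0],[0,0,0.2115]],[0,[0.574,-0.956,0],[0,0,0.2115]],[0,[0.574,-0.956,0],[0,0,0.2115]],[0,[0,0,0],[0,0,0]],[0,[0,0,0],[0,0,0]],[0,[0,0,0],[0,0,0]]]}}

```text
time_s: 2.35
ee_pos: [498.6, -19.5, 213.5]
ee_rot: [180.0, -0.1, -175.4]
force: [0.2, -0.8, -0.1]
gripper_width: 0.3
gripper_force: 0.0
```

Call:
{"op": "move_arm", "data": {"motion": [[0,[0,0,-0.84],[0,0,0]],[0,[0,0,-0.84],[0,0,0]],[0,[0,0,-0.84],[0,0,0]],[0,[0,0,-0.84],[0,0,0]],[0,[0,0,-0.84],[0,0,0]],[0,[0,0,-0.84],[0,0,0]],[0,[0,0,-0.84],[0,0,0]],[0,[0,0,0],[0,0,0]],[0,[0,0,0],[0,0,0]],[0,[0,0,0],[0,0,0]]]}}

```text
time_s: 3.18
ee_pos: [499.9, -19.2, 68.1]
ee_rot: [-180.0, 0.1, -175.3]
force: [1.4, -0.5, -0.4]
gripper_width: 0.8
gripper_force: 0.0
```

```bash
python3 - <<'E'
from h import *
a=cv2.resize(grab_frame("top")[195:295,270:370],(400,400),interpolation=cv2.INTER_CUBIC)
b=cv2.resize(grab_frame("side")[225:300,260:360],(400,300),interpolation=cv2.INTER_CUBIC)
cv2.imwrite("pics/p1.png",np.hstack([a,np.vstack([b,np.zeros((100,400,3),np.uint8)])]))
E
```

```text
(no output)
```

View pics/p1.png

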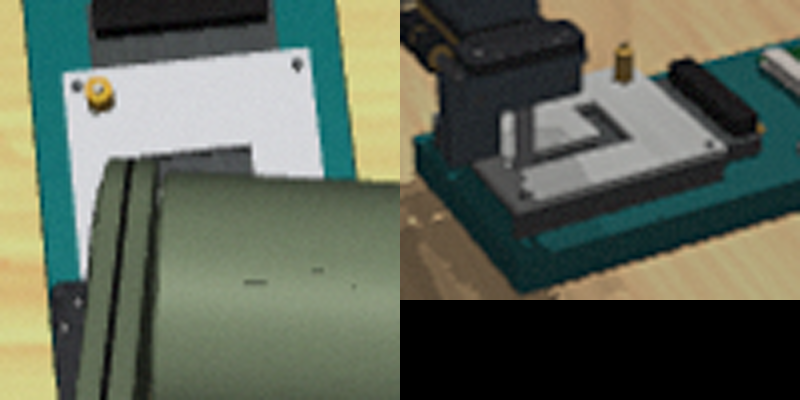

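The side view shows the post still at its start, near (524,130), with the closed fingers just behind it and the gripper body above it. Now I'll push along +x in the fixture frame.

Call:
{"op": "move_arm", "data": {"motion": [[0,[0.2,0.0163,0],[0,0,0]],[0,[0.2,0.0163,0],[0,0,0]],[0,[0.2,0.0163,0],[0,0,0]],[0,[0.2,0.0163,0],[0,0,0]],[0,[0.2,0.0163,0],[0,0,0]],[0,[0.2,0.0163,0],[0,0,0]],[0,[0,0,0],[0,0,0]]]}}

```text
time_s: 3.87
ee_pos: [530.7, -17.4, 66.9]
ee_rot: [-180.0, 0.1, -175.3]
force: [-0.2, -0.0, 0.0]
gripper_width: 0.4
gripper_force: 0.0
```

Call:
{"op": "move_arm", "data": {"motion": [[0,[0.2,0.0163,0],[0,0,0]],[0,[0.2,0.0163,0],[0,0,0]],[0,[0.2,0.0163,0],[0,0,0]],[0,[0.2,0.0163,0],[0,0,0]],[0,[0.2,0.0163,0],[0,0,0]],[0,[0.2,0.0163,0],[0,0,0]],[0,[0.2,0.0163,0],[0,0,0]],[0,[0.2,0.0163,0],[0,0,0]],[0,[0.2,0.0163,0],[0,0,0]],[0,[0,0,0],[0,0,0]],[0,[0,0,0],[0,0,0]]]}}

```text
time_s: 4.78
ee_pos: [575.6, -13.8, 67.2]
ee_rot: [-180.0, 0.1, -175.3]
force: [-0.0, 0.1, 0.6]
gripper_width: 0.3
gripper_force: 0.0
```

```bash
python3 - <<'E'
from h import *
a=cv2.resize(grab_frame("top")[195:295,270:370],(400,400),interpolation=cv2.INTER_CUBIC)
b=cv2.resize(grab_frame("side")[225:300,260:360],(400,300),interpolation=cv2.INTER_CUBIC)
cv2.imwrite("pics/p2.png",np.hstack([a,np.vstack([b,np.zeros((100,400,3),np.uint8)])]))
E
```

```text
(no output)
```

View pics/p2.png

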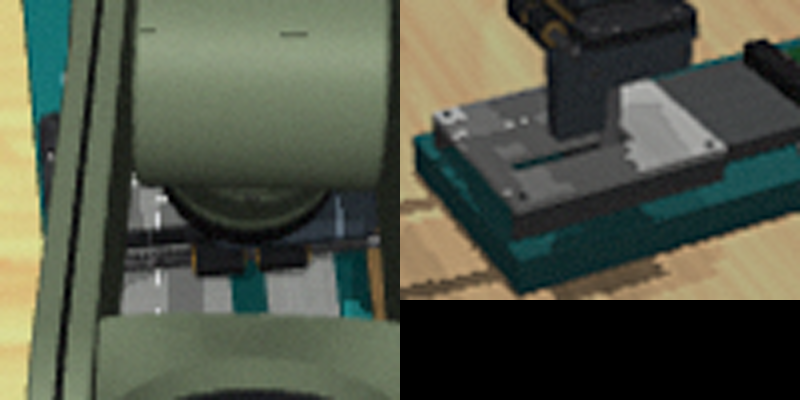

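The post has moved with the fingers to near (612,115) in the side view, and the slot behind them is clear. I'll continue in small steps and watch the force.

Call:
{"op": "move_arm", "data": {"motion": [[0,[0.1,0.008,0],[0,0,0]],[0,[0.1,0.008,0],[0,0,0]],[0,[0.1,0.008,0],[0,0,0]]]}}

```text
time_s: 5.13
ee_pos: [581.5, -13.2, 67.1]
ee_rot: [180.0, -0.1, -175.3]
force: [-2.3, -0.9, 2.2]
gripper_width: 0.2
gripper_force: 1.0
```

Call:
{"op": "move_arm", "data": {"motion": [[0,[0.04,0.003,0],[0,0,0]]]}}

```text
time_s: 5.22
ee_pos: [582.3, -13.1, 67.0]
ee_rot: [180.0, -0.1, -175.3]
force: [-4.4, -0.9, 2.7]
gripper_width: 0.4
gripper_force: 2.0
```

Call:
{"op": "move_arm", "data": {"motion": [[0,[0.04,0.003,0],[0,0,0]]]}}

```text
time_s: 5.3
ee_pos: [582.4, -13.1, 66.9]
ee_rot: [180.0, -0.2, -175.3]
force: [-6.9, -1.4, 4.3]
gripper_width: 0.6
gripper_force: 3.2
```

Call:
{"op": "move_arm", "data": {"motion": [[0,[0,0,0],[0,0,0]],[0,[0,0,0],[0,0,0]]]}}

```text
time_s: 5.47
ee_pos: [582.4, -13.2, 66.9]
ee_rot: [-180.0, -0.2, -175.3]
force: [-4.9, -1.3, 4.0]
gripper_width: 0.5
gripper_force: 2.5
```

Call:
{"op": "move_arm", "data": {"motion": [[0,[0.06,0.005,0],[0,0,0]],[0,[0.06,0.005,0],[0,0,0]],[0,[0,0,0],[0,0,0]]]}}

```text
time_s: 5.72
ee_pos: [582.7, -13.2, 66.7]
ee_rot: [180.0, -0.5, -175.3]
force: [-11.7, -1.5, 8.4]
gripper_width: 0.4
gripper_force: 5.5
```

The slide is on a hard stop at the corner: the force rises to 12 N with no advance. I'll back off and go round to the post's -y side.

Call:
{"op": "move_arm", "data": {"motion": [[0,[-0.4,-0.033,0],[0,0,0]],[0,[-0.4,-0.033,0],[0,0,0]],[0,[-0.4,-0.033,0],[0,0,0]],[0,[0,0,0],[0,0,0]],[0,[0.039,-0.479,0],[0,0,0]],[0,[0.039,-0.479,0],[0,0,0]],[0,[0.039,-0.479,0],[0,0,0]],[0,[0,0,0],[0,0,0]],[0,[0,0,0],[0,0,0]]]}}

```text
time_s: 6.47
ee_pos: [560.2, -52.3, 66.9]
ee_rot: [180.0, 0.0, -175.5]
force: [0.5, -0.2, -0.1]
gripper_width: 0.5
gripper_force: 0.0
```

Call:
{"op": "move_arm", "data": {"motion": [[0,[0.398,0.033,0],[0,0,0]],[0,[0.398,0.033,0],[0,0,0]],[0,[0.398,0.033,0],[0,0,0]],[0,[0.398,0.033,0],[0,0,0]],[0,[0.398,0.033,0],[0,0,0]],[0,[0,0,0],[0,0,0]],[0,[0,0,0],[0,0,0]]]}}

```text
time_s: 7.05
ee_pos: [610.0, -46.7, 66.6]
ee_rot: [180.0, -0.0, -175.3]
force: [-0.3, 0.5, 0.3]
gripper_width: 0.5
gripper_force: 0.0
```

```bash
python3 - <<'E'
from h import *
a=cv2.resize(grab_frame("top")[195:295,270:370],(400,400),interpolation=cv2.INTER_CUBIC)
b=cv2.resize(grab_frame("side")[225:300,260:360],(400,300),interpolation=cv2.INTER_CUBIC)
cv2.imwrite("pics/p3.png",np.hstack([a,np.vstack([b,np.zeros((100,400,3),np.uint8)])]))
E
```

```text
(no output)
```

View pics/p3.png

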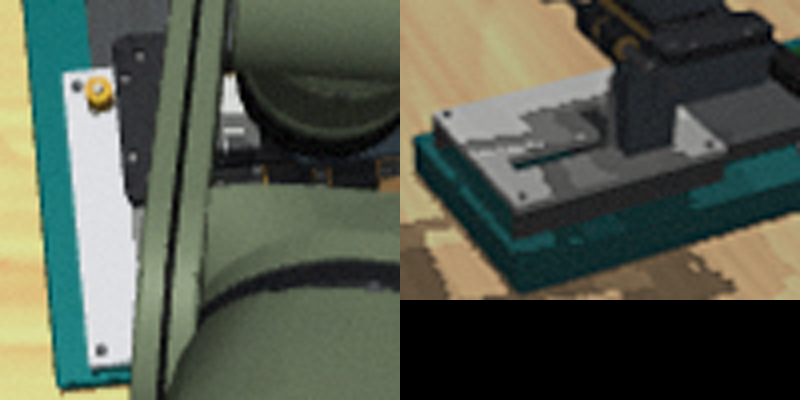

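The standoff is untouched, near (98,92) in the top half of the picture. The fingers stand on the post's -y side and hide it in the side view. Now the sideways push.

Call:
{"op": "move_arm", "data": {"motion": [[0,[-0.0163,0.2,0],[0,0,0]],[0,[-0.0163,0.2,0],[0,0,0]],[0,[-0.0163,0.2,0],[0,0,0]],[0,[-0.0163,0.2,0],[0,0,0]],[0,[-0.0163,0.2,0],[0,0,0]],[0,[0,0,0],[0,0,0]]]}}

```text
time_s: 7.65
ee_pos: [607.2, -21.0, 67.0]
ee_rot: [180.0, -0.0, -175.3]
force: [0.3, -0.5, 0.3]
gripper_width: 0.7
gripper_force: 0.0
```

Call:
{"op": "move_arm", "data": {"motion": [[0,[-0.0163,0.2,0],[0,0,0]],[0,[-0.0163,0.2,0],[0,0,0]],[0,[-0.0163,0.2,0],[0,0,0]],[0,[-0.0163,0.2,0],[0,0,0]],[0,[-0.0163,0.2,0],[0,0,0]],[0,[0,0,0],[0,0,0]]]}}

```text
time_s: 8.15
ee_pos: [605.3, 4.1, 66.9]
ee_rot: [180.0, -0.0, -175.3]
force: [-0.2, -0.3, -0.7]
gripper_width: 0.4
gripper_force: 0.0
```

Call:
{"op": "move_arm", "data": {"motion": [[0,[-0.007,0.08,0],[0,0,0]],[0,[-0.007,0.08,0],[0,0,0]],[0,[0,0,0],[0,0,0]]]}}

```text
time_s: 8.4
ee_pos: [605.2, 7.3, 67.0]
ee_rot: [180.0, 0.0, -175.3]
force: [0.4, -1.4, -0.6]
gripper_width: 0.6
gripper_force: 0.2
```

Call:
{"op": "move_arm", "data": {"motion": [[0,[-0.005,0.06,0],[0,0,0]],[0,[-0.005,0.06,0],[0,0,0]],[0,[0,0,0],[0,0,0]]]}}

```text
time_s: 8.65
ee_pos: [604.9, 9.8, 67.0]
ee_rot: [-180.0, 0.0, -175.3]
force: [0.1, -2.2, -1.2]
gripper_width: 0.4
gripper_force: 0.9
```

Call:
{"op": "move_arm", "data": {"motion": [[0,[-0.005,0.06,0],[0,0,0]],[0,[-0.005,0.06,0],[0,0,0]],[0,[0,0,0],[0,0,0]]]}}

```text
time_s: 8.9
ee_pos: [604.9, 10.3, 67.0]
ee_rot: [-179.7, 0.0, -175.2]
force: [-0.4, -9.1, -0.9]
gripper_width: 0.5
gripper_force: 5.0
```

The force jumps to 9 N at the expected place, so the post is at the end stop. I'll back off, rise, withdraw and check.

Call:
{"op": "move_arm", "data": {"motion": [[0,[0.03,-0.4,0],[0,0,0]],[0,[0.03,-0.4,0],[0,0,0]],[0,[0.03,-0.4,0],[0,0,0]],[0,[0,0,0],[0,0,0]],[0,[0,0,0.8],[0,0,0]],[0,[0,0,0.8],[0,0,0]],[0,[0,0,0.8],[0,0,0]],[0,[0,0,0.8],[0,0,0]],[0,[0,0,0.8],[0,0,0]],[0,[0,0,0.8],[0,0,0]],[0,[-0.5,-0.8,0],[0,0,0]],[0,[-0.5,-0.8,0],[0,0,0]],[0,[-0.5,-0.8,0],[0,0,0]],[0,[-0.5,-0.8,0],[0,0,0]],[0,[-0.5,-0.8,0],[0,0,0]],[0,[-0.5,-0.8,0],[0,0,0]],[0,[-0.5,-0.8,0],[0,0,0]],[0,[-0.5,-0.8,0],[0,0,0]],[0,[0,0,0],[0,0,0]],[0,[0,0,0],[0,0,0]]]}}

```text
time_s: 10.57
ee_pos: [506.5, -177.5, 187.1]
ee_rot: [179.9, 0.0, -175.5]
force: [-0.3, 0.5, 0.1]
gripper_width: 0.3
gripper_force: 0.0
```

```bash
python3 - <<'E'
from h import *
cv2.imwrite("pics/p4.png",cv2.resize(grab_frame("top")[120:295,265:365],(342,600),interpolation=cv2.INTER_CUBIC))
E
```

```text
(no output)
```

View pics/p4.png

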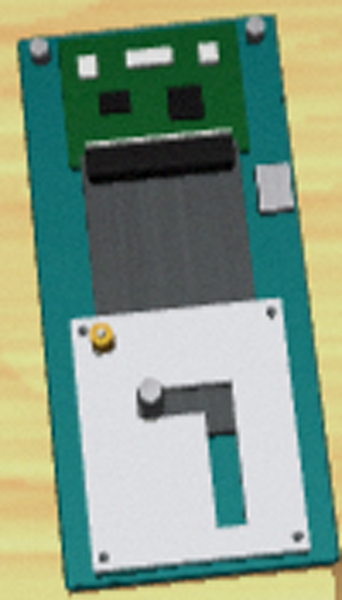

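The post stands at the end of the short leg, near (150,390), and the plug is in the board's socket. The standoff (103,335) and can (273,188) are in place. I'll check the post position numerically and hand in if it is good.

```bash
python3 - <<'E'
from h import *
w=onz("top",(265+150.5/3.42-.5,120+391.5/3.43-.5),101)
t=np.radians(4.67);R=np.array([[np.cos(t),-np.sin(t)],[np.sin(t),np.cos(t)]])
l=R.T@(w[:2]-[679,14.6]);d=np.hypot(*(l-[-74,20]));print(l,d)
if d<6: print(job_done())
E
```

```text
[-75.6948285   20.52417318] 1.7740352819276857
the job is handed in; nothing more can be done
None
```

The job is handed in: the plug is home in the board's socket and the post is locked at the end of the short leg, measured about 2 mm from slot_end; the standoff and can look unmoved, and I did not check the bench items again.

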